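Work the jammed wedge out from under the battery bay gate and shut the gate

TASK

The gate of the battery charging bay is stuck open on the wooden wedge jammed under it. Keeping the wedge flat on the bench, work it loose by pulling its two ears alternately, one side then the other by a centimetre or two, so that it rocks several times, until it comes right out from under the gate on its head's side. Only then swing the gate fully shut, leaving the wedge lying clear on that side, without disturbing the battery packs, the steel angle or the wrench.

Things in the scene. Friction and masses are not known exactly. Their poses are not given: they have to be found in the camera images.
- bay: fixed low open steel tray (battery bay), 210 mm wide inside, 200 deep, walls 66 mm high, open in front. Origin: middle of its mouth, on the bench; x points into the bay, y along the mouth, z up. The gate's hinge is at y = +105 mm on the mouth line. Wide open, the gate sticks out along -x from the hinge; shut, it lies along the mouth, along -y from the hinge, 16 mm thick.
- gate (a joint): gate angle in rad: 0 wide open (against a stop, square to the mouth), grows as it closes, 1.571 fully shut against a stop. Stiff hinge (about 0.6 N m friction): it stays where it is left.
- gate_end (a point): point on the mid-plane of the gate, 170 mm from the hinge axis, 40 mm above the bench; a good place to push. The gate is a grey metal frame 200 mm long, 16 mm thick, top 67 mm and lower edge 13 mm above the bench when not lifted. It has some vertical play and a spring presses it down (about 25 N on the wedge, which now holds it up about 3 mm).
- gate_hinge (a point): point on the vertical hinge axis of the gate, 40 mm above the bench
- wedge: wooden wedge, T-shaped from above, 155 mm long: a tapering tongue jammed under the gate and a cross-bar head. Origin on its underside, 70 mm from the tip, on its centre line; x from tip to head, y across, z up. At the start it lies about square to the gate, the origin close below the gate's outer face, about 105 mm from the hinge, the head on the outer side (bay +y).
- wedge_tip (a point): middle of the wedge's thin end, 3 mm above its underside, axes as the wedge. Tongue: 131 mm long, 44 wide, 9 mm high at the tip, 21 at the head. Out about 27 mm it is loose, about 75 mm right out. A straight pull meets 20 to 30 N; hooked in the corner of ear and tongue and pulled outward and across with 10 to 20 N, it pivots and walks out 5 to 10 mm a pull. It stays where it is left.
- wedge_head (a point): centre of the wedge's head, half-way up, axes as the wedge. The head is a bar 150 mm across, 24 mm along the wedge, from 2 to 32 mm above the bench; an ear 53 mm long sticks out on each side of the tongue. The inner face of the ears is 12 mm from this point, about 60 mm clear of the gate at first: room to lower closed fingers between ear and gate and hook the ear.
- pack_a: loose black battery pack, 75 x 65 x 54 mm, inside the bay; leave alone. Origin: centre of its underside.
- pack_b: the other battery pack, same size, inside the bay; leave alone. Origin: centre of its underside.
- angle: loose piece of steel angle, 100 x 70 mm, 60 mm high, on the bench beside the bay; leave alone. Origin: centre of its underside.
- wrench: loose wrench, 190 mm long, flat on the bench in front of the bay, on the robot's side; leave alone. Origin: middle of its underside.
Mind the look-alikes: they are no part of the job. Several things look just like the wedge: the one meant starts farthest from the robot's base.

How it is judged (in metres and radians):
On the way, in this order (a step that is already met when the one before it is completed fails the run):
1. the wedge is rocked to one side (turned at least 0.07 rad from square to the gate) while still under the gate (angle between the x axis of wedge_tip and the y axis of bay, either way round above 0.07 rad and y of wedge_tip in the frame of bay below 0.09 m), for 0.02 s.
2. it is rocked back through square (within 0.05 rad), still under the gate (angle between the x axis of wedge_tip and the y axis of bay, either way round below 0.05 rad and y of wedge_tip in the frame of bay below 0.1 m), for 0.02 s.
3. it is rocked over again (at least 0.07 rad), still under the gate (angle between the x axis of wedge_tip and the y axis of bay, either way round above 0.07 rad and y of wedge_tip in the frame of bay below 0.11 m), for 0.02 s.
4. the wedge is right out from under the gate, the gate still open (y of wedge_tip in the frame of bay above 0.116 m and value of joint gate below 0.3 rad), for 0.1 s.
At the end, for the whole second after the job is handed in: the gate is within 0.06 rad (3.5 degrees) of fully shut; the wedge lies flat and still on the bench, its tip wholly on the outer side of where the gate stood open (bay y above 116 mm); packs, angle and wrench are where they were (value of joint gate above 1.51 rad and y of wedge_tip in the frame of bay above 0.116 m and angle between wedge_tip's own z axis and vertical below 0.1 rad and height (world z) of wedge_head between 0 and 0.03 m and linear speed of wedge below 0.02 m/s); the robot touches nothing.
It fails at once if the gate is swung (over 0.3 rad) with the wedge still under it (value of joint gate above 0.3 rad and y of wedge_tip in the frame of bay below 0.1 m).
It fails at once if a battery pack, the steel angle or the wrench is shifted by more than 20 mm (distance of any of pack_a, pack_b, angle, wrench from where it was at the start of the episode above 0.02 m).
It fails at once if the wedge is lifted or tipped over (angle between wedge_tip's own z axis and vertical above 0.35 rad or height (world z) of wedge_head above 0.06 m).
It also fails if it takes over 72 s, if anything falls off the work surface, if the arm or the gripper's body presses on something with over 40 N, if the wrist force passes 120 N, or if a joint passes its speed limit or range.

ROBOT

A 7-joint arm with a two-finger parallel gripper is mounted at the origin on the work surface. World frame = base frame: x ahead of the robot, y to its left, z up, the work surface at z = 0. Lengths are in m, angles in degrees, forces in N, time in s.
With the tool pointing down it reaches from about 0.425 to 0.95 m from the base axis. Payload 4.7 kg.
Tool frame: the origin (TCP) lies at the centre of the arm's flange, where the gripper is bolted on; the fingertips stand 182 mm ahead of it and the grasp point (between the pads) lies 164 mm ahead of it; z points along the fingers, y is the line along which they close (so a half turn about z gives the same grasp; the last joint's range is limited). The gripper opens to 87 mm and grips with 3 to 60 N. Pads are 19 mm wide; open, the fingers measure 117 mm over their backs; the gripper's body (75 mm by 190 mm) begins 51 mm behind the grasp point.
Start: joints at [-68.004, 26.849, -2.785, 87.806, 1.381, 65.374, -4.715], TCP at [0.271, 0.618, 0.405] pointing down, gripper open.
Joint ranges: [-148.3, 148.3], [-19.14, 114.17], [-79.39, 73.82], [5.75, 140.21], [-59.74, 239.74], [12.07, 113.84], [-152.46, 152.46]. Speed limits (degrees/s): [147.25, 147.25, 180, 180, 180, 180, 180].

INTERFACE

Orientations are given as [roll, pitch, yaw] about the fixed x, y, z axes, in that order (R = Rz(yaw) Ry(pitch) Rx(roll)).
In Python, from cell import robot, eyes gives the robot as it stands.
- The arm moves only by the shell command python3 -m jog 'ROWS'. ROWS is JSON, a list of rows, each a list of 5 numbers: the opening, from 0 (shut) to 1 (fully open), then the shift along the tool's x, y, z in m, then the turn about the tool's z in rad. A call has exactly 10 rows; each row is the pose to reach, as a shift and turn from the pose commanded when the call began, along the tool's axes at that moment; what a row does not reach only later rows make up. A row lasts 1/10 s, in which the tool goes at most 50 mm and 8.59 degrees, less where a joint would pass 70% of its speed; a pose out of reach is approached as far as the arm can. A call with a gripper value outside its range is refused whole. The fingers move at their own pace and stop on an object; the grip force is fixed at half the most. Time passes only in rows, so rows that repeat a pose let the fingers close, or fill a call up. It gives the time, the measured TCP pose, the force, the opening and the grip force at its end, in the units of the state.
- robot.sense(): the state, without advancing time (a new reading comes with each control period).
- eyes.capture(name): name is "scene" or "side" or "wrist"; returns the picture (420x560x3 uint8, red, green, blue); there is no depth.
- eyes.camera_params(name): a dict with "fov_y" (degrees; the focal length in pixels is half the picture's height over the tangent of half this angle, whatever the lens; pixels are square), "cx", "cy" (the principal point, pixels), "R" (3x3) and "t" (3): a world point X has camera coordinates R X + t. Camera axes: x right, y down, z forward; pixel columns grow to the right and rows downward; lengths in m; the calibration is good to about 2 mm. The wrist camera is an equidistant fisheye: a pixel r from the principal point sees the ray r / f radians off the axis. A picture is of the moment at which its call begins: read the wrist's pose just before it. camera_params takes no time and is no camera call; for the wrist camera it gives the pose at the moment of the call.
- robot.finish_job(): hands the job in; it is judged then, once.
The state is a dict: "time_s": time; "joint_pos": joint angles; "joint_velocities": joint speeds; "joint_efforts": joint torques, N m; "position": TCP position; "eef_rot": TCP orientation; "force": force on the tool from outside, world axes, zero at the start; "wrist_torque": the same for the moment, N m; "finger_gap": finger opening in m; "grasp_force": force on a finger pad.
Only numpy, scipy, OpenCV 4.12 (cv2) and the standard library are available. Lean on these libraries where they do the work, as an engineer would, in place of code of your own. Each camera call takes 0.05 s, during which the arm holds its last target. There are 200 camera calls.

## Working session

There is one attempt and no reset: what is moved stays moved. The work goes in short steps, Python scripts to look and compute and a shell command to move; the robot and the scene stay as the last step left them, time stands still between calls to the robot, and variables do not carry over. Pictures are saved under pics/ and viewed, at most 10 in all, crops included, and the job is handed in when it is done.

```bash
ls; mkdir -p pics
python3 - <<'E'
from cell import robot, eyes
import cv2,numpy as np
s=robot.sense();print(s['time_s'],s['position'],s['eef_rot'],s['force'],s['finger_gap'])
for n in("scene","side"):
    im=eyes.capture(n);cv2.imwrite(f"pics/{n}.png",im[:,:,::-1]);p=eyes.camera_params(n);print(n,p)
E
```

```text
pics
0.0 [0.27064213 0.61809793 0.40368274] [-1.79887721e+02  3.90518344e-03  1.56352051e+02] [ 0.19177526 -0.13946064 -0.78632978] 0.08706310163082465
scene {'fov_y': 50.37313170102725, 'cx': 276.815405495749, 'cy': 208.82086683194888, 'R': array([[ 0.87794975,  0.47866528, -0.00915305],
       [ 0.35843057, -0.66985387, -0.65024865],
       [-0.31738266,  0.56760491, -0.75966632]]), 't': array([-0.39018467, -0.18773509,  1.29044379])}
side {'fov_y': 55.92988271089975, 'cx': 280.01346447883293, 'cy': 210.02191167860127, 'R': array([[ 0.99541455, -0.09556912, -0.00405275],
       [-0.06072   , -0.59856527, -0.79876949],
       [ 0.07391186,  0.79535285, -0.60162354]]), 't': array([-0.45589615,  0.05081307,  0.85287021])}
```

View pics/scene.png

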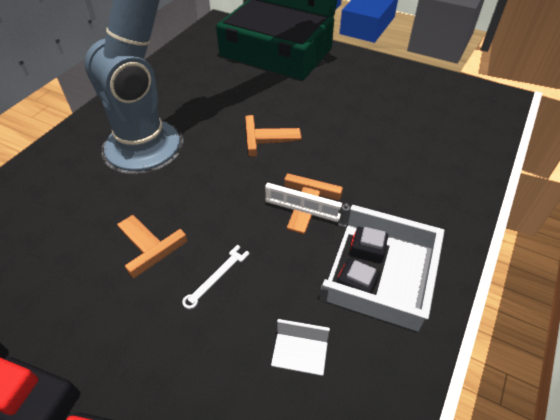

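View pics/side.png

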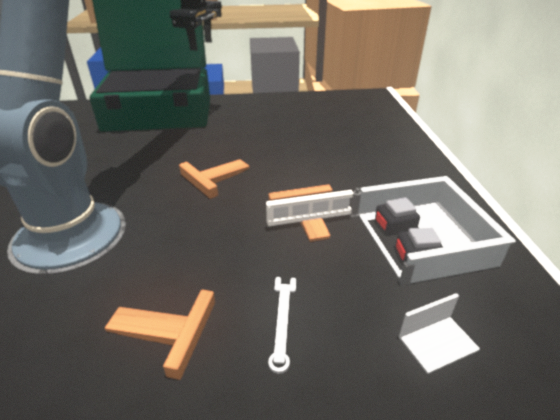

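The target wedge is the one under the gate: in the scene picture its head is at about (313,185) and its tip at (298,228). The gate runs from (266,195) to the hinge at (346,212).

```bash
cat > h.py <<'E'
import numpy as np,cv2
from cell import robot,eyes
def ray(n,uv,z,p=None,shape=(420,560)):
    p=p or eyes.camera_params(n);f=210/np.tan(np.radians(p['fov_y']/2))
    x=(uv[0]-p['cx'])/f;y=(uv[1]-p['cy'])/f
    if n=='wrist':
        r=np.hypot(x,y);k=np.tan(r)/max(r,1e-9);x*=k;y*=k
    R=np.array(p['R']);C=-R.T@np.array(p['t']);d=R.T@np.array([x,y,1.]);
    return C+d*(z-C[2])/d[2]
def orange(im):
    h=cv2.cvtColor(im,cv2.COLOR_RGB2HSV);return cv2.inRange(h,(4,120,60),(20,255,255))
E
python3 - <<'E'
from h import *
for n,(x0,y0,x1,y1) in dict(scene=(255,165,455,335),side=(255,165,455,285)).items():
    im=cv2.imread(f'pics/{n}.png')[:,:,::-1];p=eyes.camera_params(n);print(n,'cam',(-p['R'].T@p['t']).round(3))
    m=orange(im)
    cs,_=cv2.findContours(m,0,2)
    for c in cs:
        x,y=c[:,0].mean(0)
        if cv2.contourArea(c)>60 and x0<x<x1 and y0<y<y1:
            a=cv2.approxPolyDP(c,2,True)[:,0];print(cv2.contourArea(c))
            for q in a: print(q,ray(n,q,.032)[:2].round(3),ray(n,q,.002)[:2].round(3),ray(n,q,.009)[:2].round(3))
k=4
a=cv2.resize(cv2.imread('pics/scene.png')[165:310,255:455],None,fx=k,fy=k,interpolation=2)
cv2.imwrite('pics/sc.png',a)
E
```

```text
scene cam [ 0.819 -0.671  0.855]
367.0
[293 210] [ 0.512 -0.042] [ 0.501 -0.019] [ 0.503 -0.024]
[287 229] [ 0.526 -0.1  ] [ 0.516 -0.079] [ 0.518 -0.084]
[304 233] [ 0.567 -0.092] [ 0.557 -0.071] [ 0.559 -0.076]
[311 215] [ 0.557 -0.035] [ 0.548 -0.012] [ 0.55  -0.017]
758.0
[284 178] [0.442 0.044] [0.428 0.07 ] [0.431 0.064]
[286 186] [0.46  0.021] [0.447 0.046] [0.45 0.04]
[339 199] [0.596 0.044] [0.588 0.07 ] [0.589 0.064]
[342 190] [0.59  0.075] [0.582 0.102] [0.584 0.096]
[341 186] [0.583 0.087] [0.574 0.114] [0.576 0.108]
[289 173] [0.445 0.066] [0.431 0.093] [0.434 0.087]
side cam [ 0.394 -0.691  0.552]
167.5
[322 219] [ 0.543 -0.045] [ 0.552 -0.007] [ 0.55  -0.016]
[327 235] [ 0.544 -0.097] [ 0.553 -0.063] [ 0.551 -0.071]
[317 236] [ 0.523 -0.098] [ 0.531 -0.064] [ 0.529 -0.072]
[309 222] [ 0.514 -0.052] [ 0.521 -0.015] [ 0.52  -0.024]
[302 223] [ 0.499 -0.054] [ 0.505 -0.017] [ 0.504 -0.026]
[310 239] [ 0.508 -0.106] [ 0.515 -0.072] [ 0.513 -0.08 ]
[329 235] [ 0.548 -0.097] [ 0.557 -0.063] [ 0.555 -0.071]
350.0
[331 188] [0.586 0.069] [0.597 0.113] [0.594 0.103]
[329 185] [0.583 0.083] [0.594 0.127] [0.592 0.117]
[273 192] [0.448 0.067] [0.451 0.111] [0.451 0.1  ]
[269 197] [0.437 0.048] [0.44 0.09] [0.439 0.08 ]
[327 191] [0.574 0.058] [0.584 0.101] [0.582 0.091]
```

View pics/sc.png

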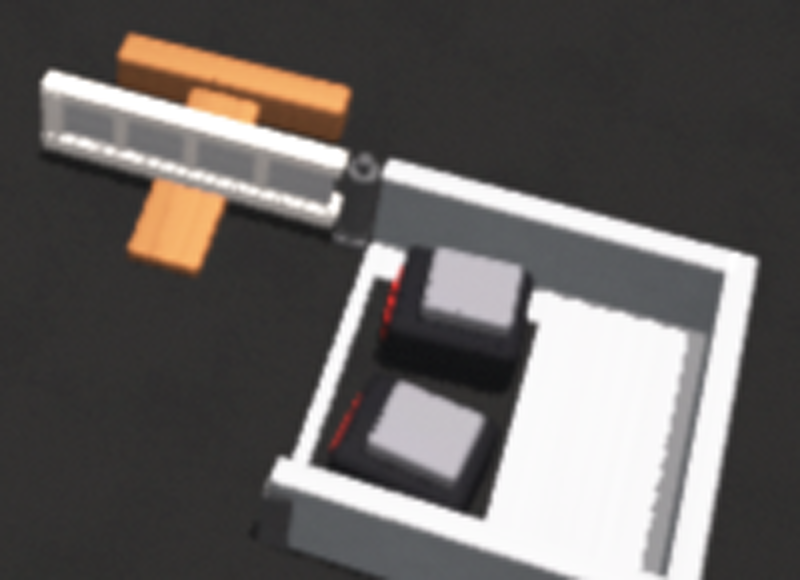

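Measured in the world frame:

| Thing | Position |
|---|---|
| Wedge tip | (0.536, -0.074) |
| Wedge head | (0.515, 0.067), so the length is 142 mm against 143 expected |
| Wedge yaw | about 98° |
| Gate hinge | about (0.631, 0.002) |
| Bay origin | about (0.646, -0.102), yaw 8° |

I'll approach with the fingers closed.

```bash
python3 -m jog '[[0,-0.03,-0.025,0.01,0.1],[0,-0.06,-0.05,0.02,0.2],[0,-0.09,-0.075,0.03,0.3],[0,-0.12,-0.1,0.04,0.4],[0,-0.15,-0.125,0.05,0.5],[0,-0.18,-0.15,0.06,0.6],[0,-0.21,-0.175,0.07,0.7],[0,-0.24,-0.2,0.08,0.8],[0,-0.27,-0.225,0.09,0.9],[0,-0.3,-0.25,0.1,1.01]]'
```

```text
time_s: 1.1
position: [0.4456, 0.2675, 0.3042]
eef_rot: [-180.0, -0.0, 98.2]
force: [0.0, 0.3, 0.3]
finger_gap: 0.0151
grasp_force: 0.0
```

```bash
python3 -m jog '[[0,-0.035,0.015,0,0],[0,-0.07,0.03,0,0],[0,-0.11,0.045,0.01,0],[0,-0.15,0.06,0.02,0],[0,-0.19,0.07,0.03,0],[0,-0.22,0.08,0.035,0],[0,-0.24,0.086,0.04,0],[0,-0.25,0.086,0.04,0],[0,-0.25,0.086,0.04,0],[0,-0.25,0.086,0.04,0]]'
python3 - <<'E'
from h import *
p=eyes.camera_params('wrist');im=eyes.capture('wrist');cv2.imwrite('pics/w1.png',im[:,:,::-1]);print(p)
import pickle;pickle.dump(p,open('w1.pkl','wb'))
E
```

```text
time_s: 2.1
position: [0.5668, 0.0356, 0.2647]
eef_rot: [-180.0, -0.1, 98.6]
force: [-0.8, 1.1, 1.5]
finger_gap: 0.0002
grasp_force: 0.0
{'fov_y': 65.70646984690485, 'cx': 274.7933260181689, 'cy': 209.6056508380783, 'R': array([[ 0.98891139,  0.14850316, -0.00103212],
       [ 0.14181763, -0.94228318,  0.30329881],
       [ 0.04406828, -0.30008203, -0.95289494]]), 't': array([-0.56688451, -0.04202846,  0.24333543])}
```

View pics/w1.png

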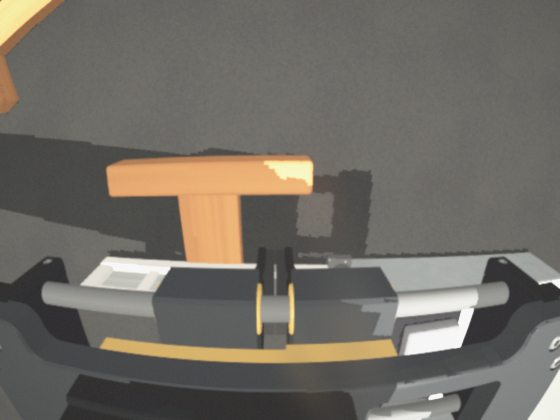

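The wrist picture shows the head spanning columns 108–313 with its inner face at row 194. The tongue covers columns 183–242, and the fingertips are at (275,255), right of the tongue between ear and gate.

Run:
```python
from h import *
import pickle;p=pickle.load(open('w1.pkl','rb'))
s=robot.sense();T=s['position'];yaw=np.radians(s['eef_rot'][2]);print(T,s['eef_rot'])
X=np.array([np.cos(yaw),np.sin(yaw)]);Y=np.array([np.sin(yaw),-np.cos(yaw)])
for n,uv,zs in [('innerL',(112,195),(.002,.032)),('innerR',(311,193),(.002,.032)),('outerL',(125,160),(.032,)),('outerR',(309,156),(.032,)),('tongL',(186,230),(.018,)),('tongR',(241,230),(.018,)),('gateL',(108,259),(.07,)),('gateR',(330,264),(.07,)),('hinge',(340,260),(.07,))]:
  for z in zs:
    q=ray('wrist',uv,z,p)[:2]; print(n,z,q.round(3),'rel TCP tool x,y',round((q-T[:2])@X,3),round((q-T[:2])@Y,3))
```

```text
[0.5667984  0.03605755 0.26485647] [-1.79995316e+02 -6.85813523e-02  9.86127711e+01]
innerL 0.002 [0.43  0.034] rel TCP tool x,y 0.018 -0.136
innerL 0.032 [0.445 0.044] rel TCP tool x,y 0.026 -0.119
innerR 0.002 [0.593 0.059] rel TCP tool x,y 0.019 0.029
innerR 0.032 [0.588 0.066] rel TCP tool x,y 0.027 0.026
outerL 0.032 [0.456 0.071] rel TCP tool x,y 0.052 -0.105
outerR 0.032 [0.582 0.091] rel TCP tool x,y 0.052 0.024
tongL 0.018 [0.502 0.02 ] rel TCP tool x,y -0.006 -0.067
tongR 0.018 [0.544 0.027] rel TCP tool x,y -0.006 -0.024
gateL 0.07 [0.46  0.013] rel TCP tool x,y -0.007 -0.109
gateR 0.07 [0.602 0.034] rel TCP tool x,y -0.008 0.034
hinge 0.07 [0.608 0.037] rel TCP tool x,y -0.005 0.04
```

The measurements agree with the given sizes: the ear face is 26 mm ahead of the fingers, the gate face about 32 mm behind, and the tongue edge 24 mm to the side. I'll lower the fingers.

```bash
python3 -m jog '[[0,0,0,0.02,0],[0,0,0,0.04,0],[0,0,0,0.055,0],[0,0,0,0.063,0],[0,0,0,0.067,0],[0,0.005,-0.003,0.067,0],[0,0.010,-0.005,0.067,0],[0,0.012,-0.006,0.067,0],[0,0.012,-0.006,0.067,0],[0,0.012,-0.006,0.067,0]]'
```

```text
time_s: 3.15
position: [0.5596, 0.0455, 0.1982]
eef_rot: [179.9, -0.0, 98.5]
force: [0.4, 0.1, 0.1]
finger_gap: 0.0002
grasp_force: 0.0
```

```bash
python3 -m jog '[[0,0.002,-0.001,0,0],[0,0.004,-0.003,0,0],[0,0.006,-0.004,0,0],[0,0.008,-0.006,0,0],[0,0.010,-0.007,0,0],[0,0.012,-0.009,0,0],[0,0.014,-0.010,0,0],[0,0.016,-0.012,0,0],[0,0.017,-0.013,0,0],[0,0.017,-0.013,0,0]]'
```

```text
time_s: 4.15
position: [0.5442, 0.0559, 0.1977]
eef_rot: [-180.0, 0.3, 98.3]
force: [1.1, -10.7, -1.3]
finger_gap: 0.0006
grasp_force: 5.2
```

```bash
cat >> h.py <<'E'
O=np.array([.646,-.102]);B=np.radians(8.3);EX=np.array([np.cos(B),np.sin(B)]);EY=np.array([-EX[1],EX[0]])
def wedge(save=None):
    p=eyes.camera_params('wrist');s=robot.sense();im=eyes.capture('wrist')
    if save: cv2.imwrite(save,im[:,:,::-1])
    n,l,st,c=cv2.connectedComponentsWithStats(orange(im))
    T=np.array(s['position'][:2])
    best=min((i for i in range(1,n) if st[i,4]>1500),key=lambda i:np.hypot(c[i][0]-240,c[i][1]-180))
    m=l==best;cols=np.where(m.sum(0)>5)[0]
    a,b=np.percentile(cols,[12,88]);u=np.arange(int(a),int(b))
    P=np.array([ray('wrist',(k,m[:,k].argmax()),.032,p)[:2] for k in u])
    vx,vy,x0,y0=cv2.fitLine(P.astype(np.float32),cv2.DIST_HUBER,0,.001,.001).ravel()
    d=np.array([vx,vy]);d*=np.sign(d@EX);nrm=np.array([-d[1],d[0]])
    v=lambda k:ray('wrist',(k,m[:,int(k)].argmax()),.032,p)[:2]
    mid=(v(cols[0]+2)+v(cols[-1]-2))/2; mid=np.array([x0,y0])+d*((mid-[x0,y0])@d)
    tip=mid-nrm*.155; bay=lambda q:(np.array([(q-O)@EX,(q-O)@EY])*1000).round(0)
    print('t',round(s['time_s'],2),'F',np.round(s['force'],1),'angle rel bay',round(float(np.arctan2(d@EY,d@EX)),3),'head outer mid bay',bay(mid),'tip',bay(tip),'TCP bay',bay(T),'TCP in wedge: across',round((T-mid)@d*1e3),'to ear face',round((-.024-(T-mid)@nrm)*1e3), 'cols',cols[0],cols[-1])
E
python3 -c "
from h import *
wedge('pics/w2.png')"
```

```text
t 4.15 F [  1.1 -10.7  -1.3] angle rel bay 0.174 head outer mid bay [-119.  205.] tip [-92.  52.] TCP bay [-78. 171.] TCP in wedge: across 35 to ear face 17 cols 74 340
```

View pics/w2.png

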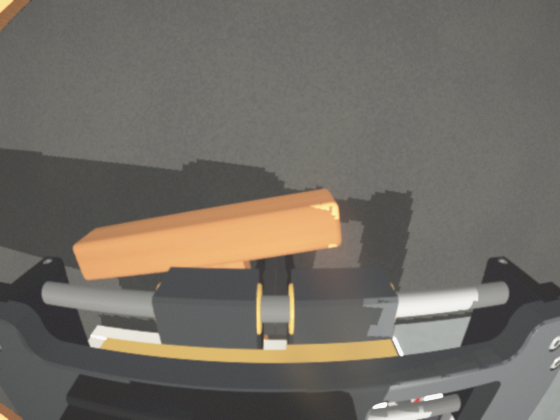

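It has turned 0.17 rad and walked out about 9 mm, and the fingers sit in the right-hand corner as planned. Next I'll cross over to the left ear.

```bash
python3 -m jog '[[0,-0.015,0.004,0,0],[0,-0.020,0.004,-0.015,0],[0,-0.024,0.0,-0.03,0],[0,-0.024,-0.03,-0.03,0],[0,-0.024,-0.06,-0.03,0],[0,-0.024,-0.082,-0.03,0],[0,-0.024,-0.082,-0.02,0],[0,-0.024,-0.082,-0.005,0],[0,-0.024,-0.082,0,0],[0,-0.024,-0.082,0,0]]'; python3 -c "
from h import *
wedge()"
```

```text
time_s: 5.2
position: [0.4669, 0.0246, 0.1972]
eef_rot: [-180.0, -0.0, 98.5]
force: [-0.5, -0.3, -0.3]
finger_gap: 0.0002
grasp_force: 0.0
t 5.2 F [-0.5 -0.3 -0.3] angle rel bay 0.171 head outer mid bay [-126.  203.] tip [-99.  50.] TCP bay [-159.  151.] TCP in wedge: across -41 to ear face 21 cols 203 471
```

```bash
python3 -m jog '[[0,0.003,0.003,0,0],[0,0.006,0.006,0,0],[0,0.009,0.008,0,0],[0,0.012,0.010,0,0],[0,0.015,0.012,0,0],[0,0.018,0.014,0,0],[0,0.021,0.016,0,0],[0,0.024,0.018,0,0],[0,0.027,0.020,0,0],[0,0.028,0.021,0,0]]'; python3 -c "
from h import *
wedge()"
```

```text
time_s: 6.25
position: [0.4854, 0.0523, 0.1984]
eef_rot: [179.6, 0.3, 98.3]
force: [5.2, -11.9, -2.8]
finger_gap: 0.0004
grasp_force: 5.6
t 6.25 F [  5.2 -11.9  -2.8] angle rel bay -0.13 head outer mid bay [-101.  212.] tip [-121.   59.] TCP bay [-137.  176.] TCP in wedge: across -31 to ear face 17 cols 201 461
```

```bash
python3 -m jog '[[0,-0.012,-0.004,0,0],[0,-0.018,-0.004,-0.015,0],[0,-0.020,0.0,-0.03,0],[0,-0.020,0.03,-0.03,0],[0,-0.020,0.06,-0.03,0],[0,-0.020,0.077,-0.03,0],[0,-0.020,0.077,-0.02,0],[0,-0.020,0.077,-0.005,0],[0,-0.020,0.077,0,0],[0,-0.020,0.077,0,0]]' && python3 -m jog '[[0,0.003,-0.003,0,0],[0,0.006,-0.006,0,0],[0,0.009,-0.008,0,0],[0,0.012,-0.010,0,0],[0,0.015,-0.012,0,0],[0,0.018,-0.014,0,0],[0,0.021,-0.016,0,0],[0,0.024,-0.018,0,0],[0,0.027,-0.020,0,0],[0,0.028,-0.021,0,0]]';  python3 -c "
from h import *
wedge()"
```

```text
time_s: 7.3
position: [0.5606, 0.0466, 0.196]
eef_rot: [-179.7, -0.0, 98.5]
force: [-0.0, -0.2, -0.1]
finger_gap: 0.0003
grasp_force: 0.0
time_s: 8.3
position: [0.5381, 0.0639, 0.1982]
eef_rot: [179.9, 0.6, 98.3]
force: [3.7, -19.0, -1.4]
finger_gap: 0.0007
grasp_force: 13.4
t 8.3 F [  3.7 -19.   -1.4] angle rel bay 0.101 head outer mid bay [-115.  216.] tip [-99.  62.] TCP bay [-83. 180.] TCP in wedge: across 28 to ear face 15 cols 82 356
```

```bash
python3 -m jog '[[0,0.002,0,0,0],[0,0.004,0,0,0],[0,0.006,0,0,0],[0,0.008,-0.001,0,0],[0,0.010,-0.002,0,0],[0,0.012,-0.003,0,0],[0,0.013,-0.004,0,0],[0,0.013,-0.004,0,0],[0,0.013,-0.004,0,0],[0,0.013,-0.004,0,0]]';  python3 -c "
from h import *
wedge()"
```

```text
time_s: 9.35
position: [0.5313, 0.0796, 0.1981]
eef_rot: [-180.0, 0.3, 98.3]
force: [0.2, -10.8, 1.0]
finger_gap: 0.0008
grasp_force: 5.5
t 9.35 F [  0.2 -10.8   1. ] angle rel bay 0.229 head outer mid bay [-125.  229.] tip [-90.  78.] TCP bay [-87. 196.] TCP in wedge: across 30 to ear face 17 cols 82 348
```

```bash
python3 -m jog '[[0,-0.012,0.004,0,0],[0,-0.018,0.004,-0.015,0],[0,-0.026,0.0,-0.03,0],[0,-0.026,-0.03,-0.03,0],[0,-0.026,-0.06,-0.03,0],[0,-0.026,-0.074,-0.03,0],[0,-0.026,-0.074,-0.02,0],[0,-0.026,-0.074,-0.005,0],[0,-0.026,-0.074,0,0],[0,-0.026,-0.074,0,0]]' && python3 -m jog '[[0,0.004,0.003,0,0],[0,0.008,0.006,0,0],[0,0.012,0.008,0,0],[0,0.016,0.010,0,0],[0,0.020,0.012,0,0],[0,0.024,0.014,0,0],[0,0.028,0.016,0,0],[0,0.031,0.018,0,0],[0,0.034,0.020,0,0],[0,0.036,0.020,0,0]]';  python3 -c "
from h import *
wedge()"
```

```text
time_s: 10.4
position: [0.4627, 0.0472, 0.1971]
eef_rot: [-179.9, 0.0, 98.5]
force: [0.2, 0.0, 0.0]
finger_gap: 0.0007
grasp_force: 0.0
time_s: 11.4
position: [0.4768, 0.0862, 0.1977]
eef_rot: [180.0, -0.0, 98.5]
force: [0.1, -0.2, -0.7]
finger_gap: -0.0
grasp_force: 0.4
t 11.4 F [ 0.1 -0.2 -0.7] angle rel bay -0.091 head outer mid bay [-107.  250.] tip [-121.   95.] TCP bay [-140.  211.] TCP in wedge: across -30 to ear face 18 cols 199 462
```

```bash
python3 -m jog '[[0,-0.010,-0.004,0,0],[0,-0.013,-0.004,-0.015,0],[0,-0.014,0.0,-0.03,0],[0,-0.014,0.03,-0.03,0],[0,-0.014,0.06,-0.03,0],[0,-0.014,0.075,-0.03,0],[0,-0.014,0.075,-0.02,0],[0,-0.014,0.075,-0.005,0],[0,-0.014,0.075,0,0],[0,-0.014,0.075,0,0]]' && python3 -m jog '[[0,0.004,-0.003,0,0],[0,0.008,-0.006,0,0],[0,0.012,-0.008,0,0],[0,0.016,-0.010,0,0],[0,0.020,-0.012,0,0],[0,0.024,-0.014,0,0],[0,0.028,-0.015,0,0],[0,0.032,-0.016,0,0],[0,0.036,-0.017,0,0],[0,0.038,-0.018,0,0]]';  python3 -c "
from h import *
wedge()"
```

```text
time_s: 12.45
position: [0.5512, 0.0824, 0.196]
eef_rot: [-179.7, 0.0, 98.5]
force: [0.6, 0.0, -0.0]
finger_gap: 0.0003
grasp_force: 0.0
time_s: 13.45
position: [0.5296, 0.1183, 0.1978]
eef_rot: [180.0, -0.0, 98.5]
force: [1.2, -0.5, 0.1]
finger_gap: 0.001
grasp_force: 0.6
t 13.45 F [ 1.2 -0.5  0.1] angle rel bay 0.214 head outer mid bay [-121.  270.] tip [-88. 118.] TCP bay [-83. 235.] TCP in wedge: across 29 to ear face 18 cols 82 348
```

```bash
python3 -m jog '[[0,-0.010,0.004,0,0],[0,-0.018,0.004,-0.015,0],[0,-0.022,0.0,-0.03,0],[0,-0.022,-0.03,-0.03,0],[0,-0.022,-0.06,-0.03,0],[0,-0.022,-0.075,-0.03,0],[0,-0.022,-0.075,-0.02,0],[0,-0.022,-0.075,-0.005,0],[0,-0.022,-0.075,0,0],[0,-0.022,-0.075,0,0]]' && python3 -m jog '[[0,0.005,0.003,0,0],[0,0.010,0.006,0,0],[0,0.015,0.008,0,0],[0,0.020,0.010,0,0],[0,0.025,0.012,0,0],[0,0.030,0.014,0,0],[0,0.035,0.016,0,0],[0,0.040,0.018,0,0],[0,0.044,0.020,0,0],[0,0.046,0.020,0,0]]';  python3 -c "
from h import *
wedge()"
```

```text
time_s: 14.5
position: [0.4591, 0.0847, 0.1974]
eef_rot: [-180.0, 0.0, 98.4]
force: [0.6, 0.2, -0.6]
finger_gap: 0.0004
grasp_force: 0.0
time_s: 15.5
position: [0.4718, 0.134, 0.1977]
eef_rot: [180.0, -0.0, 98.5]
force: [-0.1, -1.5, 0.2]
finger_gap: 0.0004
grasp_force: 0.7
t 15.5 F [-0.1 -1.5  0.2] angle rel bay -0.207 head outer mid bay [-99. 294.] tip [-131.  142.] TCP bay [-138.  259.] TCP in wedge: across -32 to ear face 18 cols 201 468
```

```bash
python3 -m jog '[[0,-0.010,-0.004,0,0],[0,-0.018,-0.004,-0.015,0],[0,-0.020,0.0,-0.03,0],[0,-0.020,0.03,-0.03,0],[0,-0.020,0.06,-0.03,0],[0,-0.020,0.076,-0.03,0],[0,-0.020,0.076,-0.02,0],[0,-0.020,0.076,-0.005,0],[0,-0.020,0.076,0,0],[0,-0.020,0.076,0,0]]' && python3 -m jog '[[0,0.004,-0.003,0,0],[0,0.008,-0.006,0,0],[0,0.012,-0.008,0,0],[0,0.016,-0.010,0,0],[0,0.020,-0.012,0,0],[0,0.024,-0.013,0,0],[0,0.027,-0.014,0,0],[0,0.030,-0.014,0,0],[0,0.032,-0.014,0,0],[0,0.032,-0.014,0,0]]';  python3 - <<'E'
from h import *
wedge()
p=eyes.camera_params('side');im=eyes.capture('side');cv2.imwrite('pics/s2.png',im[:,:,::-1])
E
```

```text
time_s: 16.55
position: [0.548, 0.1244, 0.196]
eef_rot: [-179.7, 0.0, 98.5]
force: [-0.1, -0.5, -0.3]
finger_gap: 0.0005
grasp_force: 0.0
time_s: 17.55
position: [0.5311, 0.1547, 0.1978]
eef_rot: [180.0, -0.0, 98.5]
force: [0.4, -0.2, 1.1]
finger_gap: -0.0001
grasp_force: 0.3
t 17.55 F [ 0.4 -0.2  1.1] angle rel bay 0.11 head outer mid bay [-113.  309.] tip [-96. 154.] TCP bay [-77. 271.] TCP in wedge: across 32 to ear face 18 cols 77 347
```

View pics/s2.png

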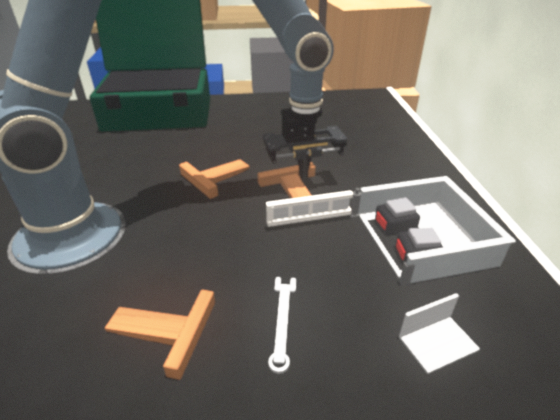

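Side view: the wedge is fully clear of the gate, with its tip at bay y of about 154 mm, and nothing else has moved. Next I'll lift over the wedge to the outer side of the gate's free end.

```bash
python3 -m jog '[[0,-0.008,0.002,-0.01,0],[0,-0.012,0.0,-0.045,0],[0,-0.03,-0.02,-0.05,0],[0,-0.065,-0.045,-0.05,0],[0,-0.1,-0.07,-0.05,0],[0,-0.125,-0.086,-0.05,0],[0,-0.129,-0.088,-0.05,0],[0,-0.129,-0.088,-0.03,0],[0,-0.129,-0.088,-0.016,0],[0,-0.129,-0.088,-0.014,0]]'
python3 - <<'E'
from h import *
s=robot.sense();T=np.array(s['position'][:2])-O;print((T@EX).round(3),(T@EY).round(3),s['position'][2])
cv2.imwrite('pics/w3.png',eyes.capture('wrist')[:,:,::-1])
E
```

```text
time_s: 18.65
position: [0.4631, 0.0141, 0.211]
eef_rot: [-179.9, -0.0, 98.5]
force: [-0.8, 0.1, 0.8]
finger_gap: 0.0002
grasp_force: 0.0
-0.164 0.141 0.21100133867479437
```

View pics/w3.png

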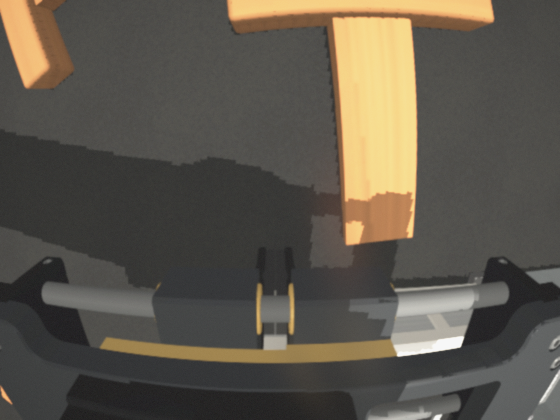

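```bash
python3 -m jog '[[0,-0.012,-0.001,0,0],[0,-0.022,-0.001,0,0],[0,-0.033,-0.002,0,0],[0,-0.043,-0.002,0,0],[0,-0.057,-0.001,0,0],[0,-0.072,0.001,0,0],[0,-0.086,0.005,0,0],[0,-0.100,0.010,0,0],[0,-0.113,0.016,0,0],[0,-0.125,0.023,0,0]]'
python3 - <<'E'
from h import *
s=robot.sense();T=np.array(s['position'][:2])-O;print((T@EX).round(3),(T@EY).round(3),s['position'][2])
E
```

```text
time_s: 19.7
position: [0.5043, -0.1061, 0.212]
eef_rot: [-180.0, -0.2, 98.5]
force: [-1.0, 5.6, 1.7]
finger_gap: 0.0001
grasp_force: 2.5
-0.141 0.016 0.21204915249223433
```

```bash
python3 -m jog '[[0,-0.012,0.009,0,0],[0,-0.023,0.018,0,0],[0,-0.033,0.028,0,0],[0,-0.043,0.039,0,0],[0,-0.051,0.051,0,0],[0,-0.058,0.063,0,0],[0,-0.064,0.076,0,0],[0,-0.070,0.090,0,0],[0,-0.073,0.104,0,0],[0,-0.076,0.114,0,0]]'
python3 - <<'E'
from h import *
s=robot.sense();T=np.array(s['position'][:2])-O;print((T@EX).round(3),(T@EY).round(3),s['position'][2])
E
```

```text
time_s: 20.7
position: [0.6275, -0.1652, 0.2114]
eef_rot: [-179.8, -0.1, 98.5]
force: [-4.5, 2.5, 0.5]
finger_gap: 0.0005
grasp_force: 2.2
-0.027 -0.06 0.21139474159001553
```

```bash
python3 -m jog '[[0,0,0.002,0,0],[0,0,0.004,0,0],[0,0,0.006,0,0],[0,0,0.007,0,0],[0,0,0.008,0,0],[0,0,0.009,0,0],[0,0,0.010,0,0],[0,0,0.011,0,0],[0,0,0.012,0,0],[0,0,0.012,0,0]]'
python3 - <<'E'
from h import *
s=robot.sense();T=np.array(s['position'][:2])-O;print((T@EX).round(3),(T@EY).round(3),s['position'][2])
E
```

```text
time_s: 21.7
position: [0.6351, -0.1653, 0.2105]
eef_rot: [-179.2, -0.1, 98.3]
force: [-15.0, -0.8, 6.8]
finger_gap: 0.0006
grasp_force: 7.9
-0.02 -0.061 0.2105456247514455
```

The force has risen to 15 N, so the gate is on its stop. I'll back off, rise and check.

```bash
python3 -m jog '[[0,0,-0.005,0,0],[0,0,-0.02,0,0],[0,0,-0.04,0,0],[0,0,-0.05,-0.03,0],[0,0.0,-0.06,-0.07,0],[0,0.02,-0.08,-0.11,0],[0,0.04,-0.11,-0.15,0],[0,0.06,-0.13,-0.19,0],[0,0.08,-0.15,-0.2,0],[0,0.08,-0.15,-0.2,0]]'
python3 - <<'E'
from h import *
im=eyes.capture('scene');cv2.imwrite('pics/sc2.png',cv2.resize(im[140:390,170:460,::-1],None,fx=2.6,fy=2.4))
E
```

```text
time_s: 22.7
position: [0.4782, -0.1053, 0.4148]
eef_rot: [179.6, -0.0, 98.6]
force: [-0.7, -0.5, 0.4]
finger_gap: 0.0006
grasp_force: 0.0
```

View pics/sc2.png

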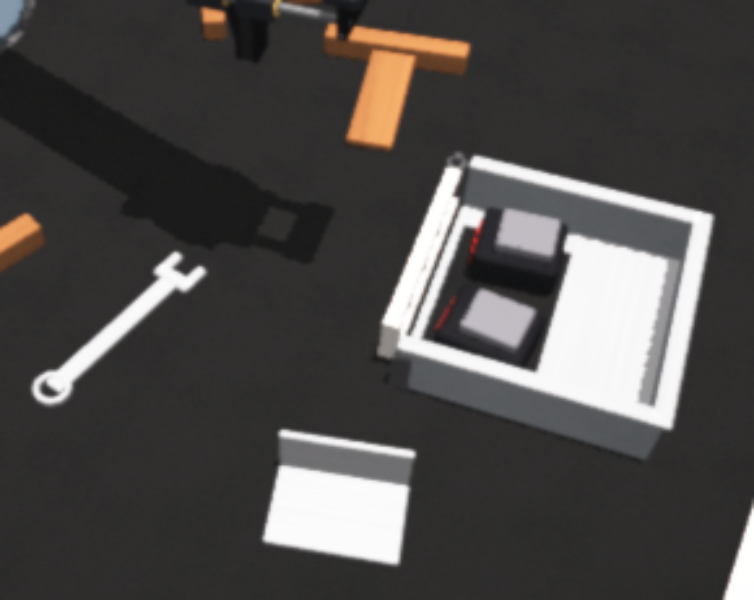

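The gate lies along the mouth and the wedge is flat and clear on its side. The packs, angle and wrench look unmoved. I'll check the gate angle against the bay walls.

Run:
```python
from h import *
P=lambda u,v:ray('scene',(170+u/2.6,140+v/2.4),.066)[:2]
a=lambda p,q:np.degrees(np.arctan2(*(P(*q)-P(*p))[::-1]))
print('gate outer',a((381,342),(446,172)),'gate inner',a((396,350),(464,172)),'wall far outer',a((475,157),(713,213)),'wall near inner',a((408,347),(671,425)), 'back wall outer',a((671,425),(713,213)))
for q in [(381,342),(396,350),(446,172),(464,172)]: d=P(*q)-O;print((d@EX*1e3).round(),(d@EY*1e3).round())
```

```text
gate outer 98.58535350871968 gate inner 98.0902601024355 wall far outer 8.826508708563463 wall near inner 7.521173037022544 back wall outer 97.42126457452963
-7.0 -116.0
6.0 -119.0
-8.0 85.0
7.0 90.0
```

The gate is square to the walls within about 1° and centred on the mouth line, so it is shut.

```bash
python3 -c "
from cell import robot
print(robot.finish_job())"
```

```text
the job is handed in; nothing more can be done
None
```

I rocked the wedge out from under the gate by pulling its ears alternately, then swung the gate shut (within about 1° by camera) with the wedge lying clear on its head's side; nothing else was seen to move, and the job is handed in, but no verdict came back.

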